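# Hub key held level over a centrifuge rotor hub

### The job

Take the brass cap off the rotor's hub and stand it right way up in the blue parts tray. Then pick up the chrome hub key by its balance point and hold it level a few centimetres above the bared hub, with the socket centred over the hub and its slot in line with the hub's tang, so that it could be lowered straight on; finish like that, still holding the key steady in the air, because I want to look at the seal ring first. Leave the two white adapters and the T-shaped lifting handle where they stand.

Things in the scene. Friction and masses are not known exactly. Their poses are not given: they have to be found in the camera images.
- hub (a point): Centre of the top face of the tang (steel tongue, sizes in mm: 26 long along x, 10 wide, 14 high) on the hub of the grey titanium rotor; z up, 144 above the shelf. The hub is a round neck 40 in diameter whose flat top lies 14 below; 41 below is the rotor's top face (104 in diameter, blue seal ring), from where it widens as a cone to 200 in diameter at 96 below. Fixed. At the start the cap hides the tang.
- cap_center (a point): Centre, half-way up, of the brass hub cap: a round cup turned open side down, 44 mm in diameter, 32 high, z up its axis, about 140 g. It sits loose over the tang, its rim on the hub's flat top, and lifts straight off (the hollow is 34 wide and 18 deep); it overhangs the hub by 2 all round. Grip it across its 44 mm diameter.
- cap: The same brass hub cap; origin at the centre of its open lower rim, 16 mm below cap_center.
- tray_floor (a point): Centre of the inner floor of the blue parts tray, fixed on the shelf: outside 130 mm (this point's x) by 110 (y), walls 4 thick and 16 high, floor 4 above the shelf, z up.
- key_balance (a point): Balance point (centre of mass) of the chrome hub key, on its arm's centre line: a lever 261 mm long, about 0.7 kg, heavy at one end. The round head (socket), 44 in diameter and 40 high, has its axis 60 along +x. The flat-sided arm, 14 wide (y) and 18 high (z), runs to 112 along -x, then a round black grip, 23 by 68. z is up as it lies in its rest, arm centre 48 above the shelf, free to grip here.
- key_socket (a point): Centre of the lower face of the key's head (60 mm along +x and 20 below key_balance). A slot 12 wide and 30 long goes right through the head from top to bottom; it is visible from above and runs along the arm (x). It fits over the tang, either way round.
- key: The same chrome hub key; origin on the head's axis half-way up the head, the arm runs along -x.
- rest: White acetal rest in which the key lies level, fixed. Origin on the shelf under the key's balance point; x along the key towards its head. A block 28 mm high carries the head (40 to 80 along +x); a fork carries the arm (72 to 88 along -x), prongs 19 apart and reaching 55 above the shelf. Between them is only a base plate 8 thick and 50 wide. The key lifts straight up.
- rotor: Grey titanium rotor on its black stand, fixed; origin on the shelf under its centre, x along the tang, z up.
- adapter1_center (a point): Centre of a loose white acetal tube adapter standing on the shelf: a cup 42 mm in diameter, 68 high. To be left alone.
- adapter2_center (a point): Centre of the second such adapter. To be left alone.
- lifter_center (a point): Half-way up the loose chrome lifting handle, which stands on its round foot (52 mm in diameter) and carries a crossbar 116 long along y at its top, 90 high. To be left alone.
Things that resemble listed ones, but are neither listed nor needed, are in the scene too. Of the things like the cap, leave any that is green or turquoise; of the rest the larger one is meant.

How it is judged (in metres and radians):
On the way, in this order (a step that is already met when the one before it is completed fails the run):
1. the cap stands right way up in the tray, let go (x of cap_center in the frame of tray_floor between -0.05 and 0.05 m and y of cap_center in the frame of tray_floor between -0.04 and 0.04 m and z of cap_center in the frame of tray_floor below 0.022 m and angle between cap_center's own z axis and vertical below 0.12 rad and linear speed of cap below 0.02 m/s and contact force between the fingers and cap below 0.1 N), for 0.2 s.
2. the key is lifted clear of its rest, gripped at its balance point (distance between the grasp point and key_balance below 0.022 m and contact force between the fingers and key above 2 N and contact force between key and rest below 0.1 N and height (world z) of key_balance above 0.075 m), for 0.2 s.
At the end, for the whole second after the job is handed in: Key held still by the fingers alone, gripped within 22 mm of its balance point, level within 5 deg, socket face 12 to 90 mm above the tang, centred within 12 mm, slot in line with the tang within 10 deg. Cap upright, at rest and let go on the tray floor, within 50 x 40 mm of its centre (all of step 1 and distance between the grasp point and key_balance below 0.022 m and contact force between the fingers and key above 2 N and contact force between key and rest below 0.1 N and horizontal distance between key_socket and hub below 0.012 m and z of key_socket in the frame of hub between 0.012 and 0.09 m and angle between key_balance's own z axis and vertical below 0.09 rad and angle between the x axis of key_balance and the x axis of hub, either way round below 0.17 rad and contact force between key and rotor below 0.1 N and linear speed of key below 0.02 m/s and angular speed of key below 0.1 rad/s); the arm keeps its last pose, push and grip.
It fails at once if an adapter or the lifting handle is pushed more than 20 mm or tipped over (distance of any of adapter1_center, adapter2_center, lifter_center from where it was at the start of the episode above 0.02 m or angle between any of adapter1_center, adapter2_center, lifter_center's own z axis and vertical above 0.3 rad).
It also fails if it takes over 58 s, if anything falls off the work surface, if the arm or the gripper's body presses on something with over 40 N, if the wrist force passes 120 N, or if a joint passes its speed limit or range.

### The arm

A 6-joint arm with a two-finger parallel gripper is mounted at the origin on the work surface. World frame = base frame: x ahead of the robot, y to its left, z up, the work surface at z = 0. Lengths are in m, angles in degrees, forces in N, time in s.
With the tool pointing down it reaches from about 0.3 to 0.85 m from the base axis. Payload 4.2 kg.
Tool frame: the origin (TCP) lies midway between the tips of the shut fingers; the grasp point (between the pads) lies 19 mm behind it; x points along the fingers, y is the direction in which the jaws open and shut, and the axes are right-handed (so a half turn about x gives the same grasp; the last joint's range is limited). The gripper opens to 91 mm and grips with 3 to 60 N. Pads are 32 mm wide; open, the fingers measure 118 mm over their backs; the gripper's body (76 mm by 178 mm) begins 60 mm behind the grasp point.
Start: joints at [-76.089, 18.312, 89.639, -0, 72.044, -1.146], TCP at [0.149, -0.555, 0.214] pointing down, gripper open.
Joint ranges: [-177.97, 177.97], [-48.28, 115.42], [12.27, 149.76], [-77.06, 257.06], [2.81, 150.46], [-146.56, 146.56]. Speed limits (degrees/s): [147.25, 147.25, 180, 180, 180, 180].

### API

Orientations are given as a 3x3 rotation matrix whose columns are the frame's x, y, z axes.
In Python, from bench import sensors, optics, env gives the robot as it stands. The module is installed in compiled form; this text tells all that it offers.
- The arm moves only by the tool step_arm, never from a script. Its argument "commands" is a list of rows, each a list of 7 numbers: the shift along the tool's x, y, z in cm, then the turn, a rotation vector about the tool's x, y, z in degrees, then the opening, from 0 (shut) to 1 (fully open). In form: [[dx, dy, dz, ax, ay, az, grip], ...]. A call has 1 to 8 rows; each row shifts and turns the commanded pose from where the row before left it, along the tool's axes as they then stand; what a row does not reach is not made up. A row lasts 1/12 s, in which the tool goes at most 41.7 mm and 7.16 degrees, less where a joint would pass 70% of its speed; a pose out of reach is approached as far as the arm can. A call is refused whole if a number of a shift passes 4.17 or a number of a turn 7.16, either way. A call with a gripper value outside its range is refused whole. The fingers move at their own pace and stop on an object; "force" is the grip in N (left out, the last holds). Time passes only in rows, so rows that do not move let the fingers close. It gives the time, the measured TCP pose, the force and the opening at its end, in the units of the state.
- sensors.get_state(): the state, without advancing time (a new reading comes with each control period).
- optics.read_camera(name): name is "scene" or "side" or "wrist"; returns a dict with "img" (420x560x3 uint8, red, green, blue), "range_z" (420x560 float32, m along the optical axis (not along the pixel's ray), 0 where there is no reading), "fovy" (degrees; the focal length in pixels is half the picture's height over the tangent of half this angle, whatever the lens; pixels are square), "cx", "cy" (the principal point, pixels), "k1" (the pictures are not rectified: a ray, as slopes to the right and down, at radius r is drawn at 1 + k1 r^2 times it, then the intrinsics apply), "rvec" (rotation vector, rad) and "tvec" (3), from world to camera coordinates, as OpenCV has them. Camera axes: x right, y down, z forward; pixel columns grow to the right and rows downward; lengths in m; the calibration is good to about 2 mm. A picture is of the moment at which its call begins.
- env.finish_job(): hands the job in, once; it reports no verdict.
The state is a dict: "clock": time; "joints": joint angles; "joint_velocities": joint speeds; "tau": joint torques, N m; "position": TCP position; "tool_rot": TCP orientation; "wrist_force": force on the tool from outside, world axes, zero at the start; "ft_torque": the same for the moment, N m; "opening": finger opening in m.
Only numpy, scipy, OpenCV 4.12 (cv2) and the standard library are available. Lean on these libraries where they do the work, as an engineer would, in place of code of your own. Each camera call takes 0.05 s, during which the arm holds its last target.

## Working session

There is one attempt and no reset: what is moved stays moved. The work goes in short steps, Python scripts to look and compute and a tool call to move; the robot and the scene stay as the last step left them, time stands still between calls to the robot, and variables do not carry over. Pictures are saved under pics/ and viewed, and the job is handed in when it is done.

Besides the shell and the picture viewer there is one more tool, called after "Request:" as name([rows], argument=value, ...), one row to a line, values as JSON. step_arm: Moves the arm, as the interface text tells. Its arguments: {"type":"object","properties":{"commands":{"type":"array","items":{"type":"array","items":{"type":"number"}}},"force":{"type":"number"}},"required":["commands"]}

```bash
mkdir -p pics; cat > h.py <<'E'
import numpy as np, cv2, pickle
def cam(n):
    from bench import optics
    d=optics.read_camera(n); pickle.dump(d,open(f'last_{n}.pkl','wb')); return d
def load(n): return pickle.load(open(f'last_{n}.pkl','rb'))
def K(d):
    f=d['img'].shape[0]/2/np.tan(np.radians(d['fovy'])/2)
    return np.array([[f,0,d['cx']],[0,f,d['cy']],[0,0,1.]])
def dist(d): return np.array([d['k1'],0,0,0,0.])
def cloud(d):
    h,w=d['range_z'].shape
    u,v=np.meshgrid(np.arange(w,dtype=float),np.arange(h,dtype=float))
    p=cv2.undistortPoints(np.stack([u,v],-1).reshape(-1,1,2),K(d),dist(d)).reshape(h,w,2)
    z=d['range_z'].astype(float)
    c=np.dstack([p[...,0]*z,p[...,1]*z,z])
    R=cv2.Rodrigues(np.array(d['rvec'],float))[0]; t=np.array(d['tvec'],float).ravel()
    W=(c-t)@R
    W[z==0]=np.nan
    return W
def save(d,name): cv2.imwrite(f'pics/{name}.png',d['img'][...,::-1])
def proj(d,P):
    return cv2.projectPoints(np.array(P,float).reshape(-1,1,3),np.array(d['rvec'],float),np.array(d['tvec'],float),K(d),dist(d))[0].reshape(-1,2)
E
python3 - <<'E'
from h import *
from bench import sensors
print(sensors.get_state())
for n in ['scene','side','wrist']:
    d=cam(n); save(d,n+'0'); print(n,d['fovy'],d['cx'],d['cy'],d['k1'],d['rvec'],d['tvec'])
E
```

```text
{'clock': 0.0, 'joints': array([-7.60922418e+01,  1.83507242e+01,  8.97069634e+01, -7.00942174e-04,
        7.20426628e+01, -1.14617287e+00]), 'joint_velocities': array([-0.09459657,  0.02571608,  0.0102573 ,  0.03952615, -0.01274053,
       -0.06008388]), 'tau': array([-6.62673619e-05, -4.12459302e+01, -2.31978106e+01,  7.26088788e-02,
        4.57234879e-02, -1.34816050e-04]), 'position': array([ 0.14921662, -0.55477773,  0.21312569]), 'tool_rot': array([[-4.32273134e-04,  2.59731405e-01, -9.65680802e-01],
       [ 1.69730269e-03, -9.65679310e-01, -2.59731764e-01],
       [-9.99998466e-01, -1.75132769e-03, -2.34055900e-05]]), 'wrist_force': array([-0.01289816, -0.72788796,  0.45582278]), 'ft_torque': array([0.00649284, 0.00720401, 0.00540354]), 'opening': 0.09130224582025936}
scene 54.75923455417152 277.6984959032853 216.64655134346194 -0.11007423245057164 [ 1.91870315  1.61961972 -0.6427071 ] [-0.0850065  -0.31896011  1.39128576]
side 56.697863604184654 276.7388228761335 209.7970556770427 -0.08926469573791794 [ 0.1007315  -2.80633316  1.30017336] [0.5540397  0.10060653 0.86574969]
wrist 60.56944327186553 276.59011527762914 215.83488580508129 -0.036956199713493225 [-2.29715596  1.76137596  0.26357202] [-0.57394586 -0.03221089  0.39261257]
```

View pics/scene0.png

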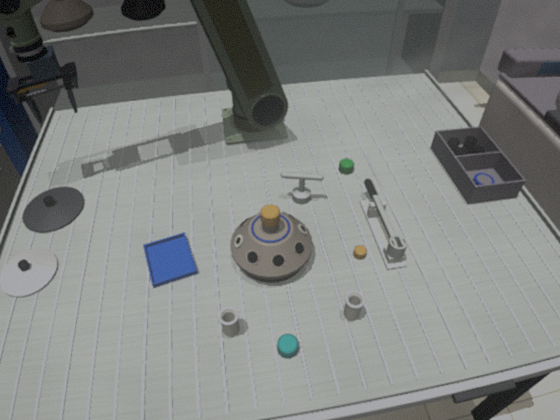

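View pics/side0.png

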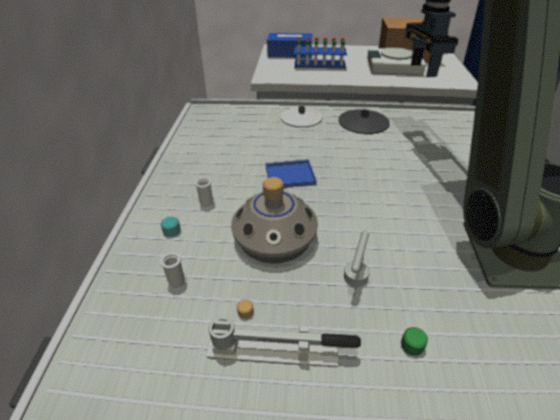

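View pics/wrist0.png

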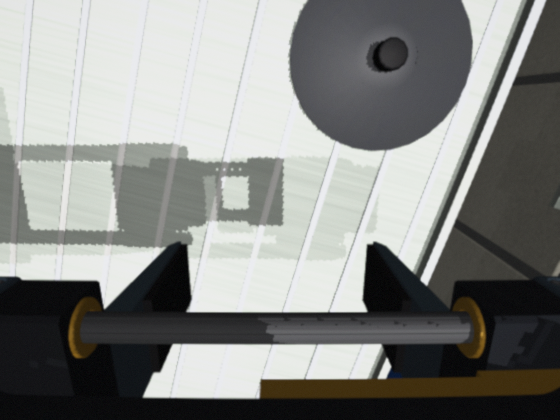

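The scene view shows the cap on the hub at (270,214), the tray at (170,258) and the key from its head at (397,247) to its grip at (371,187). It also shows the lifter at (302,190) and the adapters at (230,322) and (354,305). Next I'll measure these with depth.

```bash
python3 - <<'E'
from h import *
np.set_printoptions(precision=4,suppress=True)
ds={n:load(n) for n in ['scene','side']}
C={n:cloud(d) for n,d in ds.items()}
pts={'scene':dict(captop=(270,210),tray=(170,258),head=(397,241),grip=(371,187),arm=(384,215),lift=(302,177),ad1=(230,313),ad2=(354,297)),
'side':dict(captop=(273,183),tray=(291,173),head=(223,326),grip=(342,340),arm=(270,337),lift=(361,247),ad1=(205,183),ad2=(172,260))}
for n in pts:
  for k,(u,v) in pts[n].items(): print(n,k,np.nanmedian(C[n][v-1:v+2,u-1:u+2].reshape(-1,3),0))
# cap circle fit : points near cap with z 0.125..0.17
for n in C:
  W=C[n]; c=np.nanmedian(W[pts[n]['captop'][1]-1:pts[n]['captop'][1]+2,pts[n]['captop'][0]-1:pts[n]['captop'][0]+2].reshape(-1,3),0)
  m=(np.hypot(W[...,0]-c[0],W[...,1]-c[1])<0.05)&(W[...,2]>0.125)
  P=W[m]; print(n,'cap pts',len(P),P.min(0),P.max(0),(P.min(0)+P.max(0))/2)
  t=P[P[:,2]>np.percentile(P[:,2],95)-0.006]; print(' top',len(t),t.mean(0),(t.min(0)+t.max(0))/2, np.median(t[:,2]))
  # tray : blue pixels
  hsv=cv2.cvtColor(ds[n]['img'],cv2.COLOR_RGB2HSV)
  m=(hsv[...,0]>105)&(hsv[...,0]<130)&(hsv[...,1]>150)
  u=pts[n]['tray']; _,lab=cv2.connectedComponents(m.astype(np.uint8)); mm=lab==lab[u[1],u[0]]
  P=W[mm]; P=P[~np.isnan(P).any(1)]; r=cv2.minAreaRect(P[:,:2].astype(np.float32)); print(' tray',len(P),r,np.median(P[:,2]),P[:,2].max())
  # key 
  h=np.nanmedian(W[pts[n]['arm'][1]-1:pts[n]['arm'][1]+2,pts[n]['arm'][0]-1:pts[n]['arm'][0]+2].reshape(-1,3),0)
  m=(np.hypot(W[...,0]-h[0],W[...,1]-h[1])<0.2)&(W[...,2]>0.045)&(W[...,2]<0.09)
  _,lab=cv2.connectedComponents(m.astype(np.uint8)); 
  l=np.bincount(lab[m]).argmax(); P=W[lab==l]; print(' key',len(P),P.min(0),P.max(0),cv2.minAreaRect(P[:,:2].astype(np.float32)), cv2.fitLine(P[:,:2].astype(np.float32),cv2.DIST_HUBER,0,.01,.01).ravel())
E
```

```text
scene captop [ 0.5657 -0.022   0.1627]
scene tray [ 0.536  -0.2741  0.0057]
scene head [0.6154 0.2777 0.0514]
scene grip [0.4314 0.2708 0.0596]
scene arm [0.5342 0.2718 0.0578]
scene lift [0.3885 0.0891 0.0841]
scene ad1 [ 0.7424 -0.1367  0.0551]
scene ad2 [0.7484 0.1302 0.053 ]
side captop [ 0.5625 -0.0163  0.1625]
side tray [ 0.537  -0.2813  0.0048]
side head [0.6276 0.2655 0.0594]
side grip [0.4228 0.2771 0.0575]
side arm [0.5444 0.2793 0.0567]
side lift [0.3801 0.0877 0.0898]
side ad1 [ 0.7528 -0.1524  0.0559]
side ad2 [0.7641 0.1137 0.0521]
scene cap pts 394 [ 0.5448 -0.0452  0.1253] [ 0.5881 -0.0018  0.1663] [ 0.5665 -0.0235  0.1458]
 top 225 [ 0.5676 -0.0232  0.1622] [ 0.5657 -0.0231  0.1622] 0.16251024033618874
 tray 836 ((0.5406692028045654, -0.27341586351394653), (0.12414836883544922, 0.10043767839670181), 13.008909225463867) 0.004596342357329869 0.017615292121994787
 key 834 [0.3909 0.2483 0.045 ] [0.6539 0.2932 0.0717] ((0.5223743915557861, 0.271575391292572), (0.04482552781701088, 0.262958824634552), 89.5611343383789) [ 1.     -0.0078  0.5516  0.2693]
side cap pts 434 [ 0.542  -0.0402  0.125 ] [0.5867 0.001  0.1641] [ 0.5644 -0.0196  0.1445]
 top 207 [ 0.5638 -0.0177  0.1615] [ 0.5642 -0.0203  0.1606] 0.1619983833022896
 tray 603 ((0.5386407375335693, -0.2726356089115143), (0.11994223296642303, 0.10730832815170288), 12.230306625366211) 0.00463482109663486 0.018834875391617895
 key 2177 [0.3912 0.2496 0.0451] [0.6504 0.2951 0.071 ] ((0.5207679271697998, 0.27153146266937256), (0.2592630386352539, 0.04529225453734398), 0.5006735920906067) [ 1.     -0.0061  0.5324  0.2756]
```

```bash
cat >> h.py <<'E'
def go(target,yawjaw=None):
    """print tool-axis shift (cm) to world target and the turn to make the jaw axis yaw = yawjaw (deg)"""
    from bench import sensors
    s=sensors.get_state(); R=s['tool_rot']; p=s['position']
    np.set_printoptions(precision=3,suppress=True)
    print('t',s['clock'],'pos',p,'f',s['wrist_force'],'op',round(s['opening'],4))
    print('shift cm',R.T@(np.array(target)-p)*100)
    print('tilt: xaxis',R[:,0],'jaw yaw',np.degrees(np.arctan2(R[1,1],R[0,1])))
    if yawjaw is not None:
        a=np.radians(yawjaw); c=(yawjaw-np.degrees(np.arctan2(R[1,1],R[0,1]))+90)%180-90
        xd=np.array([0,0,-1.]);yd=np.array([np.cos(a),np.sin(a),0])
        if yd@R[:,1]<0: yd=-yd
        Rd=np.column_stack([xd,yd,np.cross(xd,yd)])
        print('turn deg',np.degrees(cv2.Rodrigues(R.T@Rd)[0].ravel()))
E
python3 -c "
from h import *
go([.566,-.021,.25],-75)
d=load('wrist');R=cv2.Rodrigues(np.array(d['rvec']))[0];print('cam pos',-R.T@d['tvec'],'axes',R)"
```

```text
t 0.15 pos [ 0.149 -0.555  0.213] f [-0.232  0.346  0.709] op 0.0914
shift cm [ -3.612 -40.737 -54.11 ]
tilt: xaxis [-0.     0.001 -1.   ] jaw yaw -74.94376630628652
turn deg [ 0.056 -0.002  0.077]
cam pos [ 0.23  -0.533  0.385] axes [[ 0.259 -0.966 -0.   ]
 [-0.924 -0.248  0.292]
 [-0.282 -0.076 -0.956]]
```

Request:
step_arm([
  [-0.3, -1.7, -2.25, 0, 0, 0, 1],
  [-0.3, -1.7, -2.25, 0, 0, 0, 1],
  [-0.3, -1.7, -2.25, 0, 0, 0, 1],
  [-0.3, -1.7, -2.25, 0, 0, 0, 1],
  [-0.3, -1.7, -2.25, 0, 0, 0, 1],
  [-0.3, -1.7, -2.25, 0, 0, 0, 1],
  [-0.3, -1.7, -2.25, 0, 0, 0, 1],
  [-0.3, -1.7, -2.25, 0, 0, 0, 1],
], force=20)

```text
clock: 0.82
position: [0.2884, -0.3758, 0.2379]
tool_rot: [[-0.0, 0.26, -0.966], [0.0, -0.966, -0.26], [-1.0, -0.0, 0.0]]
wrist_force: [0.3, -0.2, 0.4]
opening: 0.0914
```

Request:
step_arm([
  [-0.15, -1.7, -2.25, 0, 0, 0, 1],
  [-0.15, -1.7, -2.25, 0, 0, 0, 1],
  [-0.15, -1.7, -2.25, 0, 0, 0, 1],
  [-0.15, -1.7, -2.25, 0, 0, 0, 1],
  [-0.15, -1.7, -2.25, 0, 0, 0, 1],
  [-0.15, -1.7, -2.25, 0, 0, 0, 1],
  [-0.15, -1.7, -2.25, 0, 0, 0, 1],
  [-0.15, -1.7, -2.25, 0, 0, 0, 1],
])

```text
clock: 1.48
position: [0.4268, -0.1978, 0.2499]
tool_rot: [[-0.0, 0.26, -0.966], [0.0, -0.966, -0.26], [-1.0, -0.0, 0.0]]
wrist_force: [0.5, 0.1, 0.5]
opening: 0.0911
```

Request:
step_arm([
  [0, -1.7, -2.25, 0, 0, 0, 1],
  [0, -1.7, -2.25, 0, 0, 0, 1],
  [0, -1.7, -2.25, 0, 0, 0, 1],
  [0, -1.7, -2.25, 0, 0, 0, 1],
  [0, -1.7, -2.25, 0, 0, 0, 1],
  [0, 0, 0, 0, 0, 0, 1],
  [0, 0, 0, 0, 0, 0, 1],
  [0, 0, 0, 0, 0, 0, 1],
])

```text
clock: 2.15
position: [0.5123, -0.088, 0.2496]
tool_rot: [[-0.001, 0.26, -0.966], [-0.0, -0.966, -0.26], [-1.0, 0.0, 0.001]]
wrist_force: [-0.4, -0.3, -0.1]
opening: 0.0914
```

```bash
python3 - <<'E'
from h import *
d=cam('wrist');save(d,'wrist1')
go([.566,-.021,.25],-75)
W=cloud(d); m=(W[...,2]>0.156)&(W[...,2]<0.17)&(np.hypot(W[...,0]-.566,W[...,1]+.021)<.04); P=W[m]
print(len(P),P.min(0),P.max(0),(P.min(0)+P.max(0))/2,np.median(P,0), cv2.minEnclosingCircle(P[:,:2].astype(np.float32)))
E
```

```text
t 2.2 pos [ 0.512 -0.088  0.25 ] f [-0.615 -0.319 -0.907] op 0.0914
shift cm [-0.032 -5.114 -6.942]
tilt: xaxis [-0.001 -0.    -1.   ] jaw yaw -74.97334707727451
turn deg [ 0.027  0.055 -0.011]
2924 [ 0.544 -0.044  0.156] [ 0.588 -0.     0.165] [ 0.566 -0.022  0.161] [ 0.567 -0.022  0.162] ((0.5657250881195068, -0.021690204739570618), 0.02201981097459793)
```

View pics/wrist1.png

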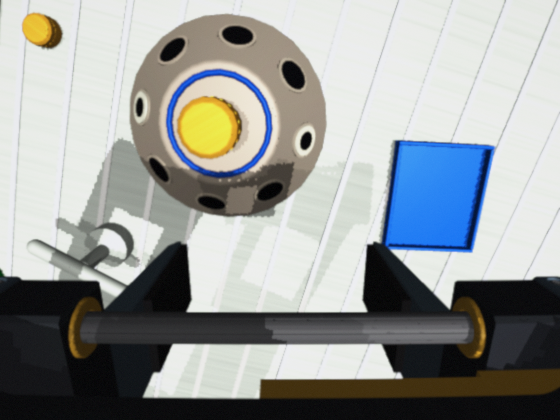

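The wrist view shows the cap at (209,126) on the rotor, and its fitted centre agrees with the scene camera: (0.566,-0.022), top at 0.162. The tray is at (440,195).

Request:
step_arm([
  [0, -1.26, -1.73, 0, 0, 0, 1],
  [0, -1.26, -1.73, 0, 0, 0, 1],
  [0, -1.26, -1.73, 0, 0, 0, 1],
  [0, -1.26, -1.73, 0, 0, 0, 1],
  [0, 0, 0, 0, 0, 0, 1],
  [1.5, 0, 0, 0, 0, 0, 1],
  [2.0, 0, 0, 0, 0, 0, 1],
  [0, 0, 0, 0, 0, 0, 1],
])

```text
clock: 2.87
position: [0.5636, -0.0224, 0.2116]
tool_rot: [[-0.008, 0.258, -0.966], [-0.0, -0.966, -0.258], [-1.0, -0.002, 0.007]]
wrist_force: [-0.9, 0.1, -0.9]
opening: 0.0909
```

```bash
python3 - <<'E'
from h import *
go([.566,-.0217,.137],-75)
d=load('wrist');W=cloud(d)
hsv=cv2.cvtColor(d['img'],cv2.COLOR_RGB2HSV)
m=(hsv[...,0]>100)&(hsv[...,0]<130)&(hsv[...,1]>130)
_,lab=cv2.connectedComponents(m.astype(np.uint8)); mm=lab==lab[195,440]
P=W[mm];P=P[~np.isnan(P).any(1)];print(cv2.minAreaRect(P[:,:2].astype(np.float32)),np.median(P[:,2]),P[:,2].max())
t=P[P[:,2]>0.012];print(len(t),cv2.minAreaRect(t[:,:2].astype(np.float32)))
E
```

```text
t 2.8667 pos [ 0.564 -0.022  0.212] f [-0.937  0.106 -0.933] op 0.0909
shift cm [ 7.46   0.011 -0.301]
tilt: xaxis [-0.008 -0.    -1.   ] jaw yaw -75.02388593069453
turn deg [-0.024  0.424  0.101]
((0.5330812931060791, -0.23440682888031006), (0.12941943109035492, 0.19244284927845), 12.651191711425781) 0.005217493947942759 0.2615832856346328
1590 ((0.5330812931060791, -0.23440682888031006), (0.12941943109035492, 0.19244284927845), 12.651191711425781)
```

Request:
step_arm([
  [2.0, 0, 0, 0, 0, 0, 1],
  [2.0, 0, -0.1, 0, 0, 0, 1],
  [1.6, 0, 0, 0, 0, 0, 1],
  [1.3, 0, 0, 0, 0, 0, 1],
  [0.5, 0, 0, 0, 0, 0, 1],
  [0, 0, 0, 0, 0, 0, 1],
])

```text
clock: 3.37
position: [0.5667, -0.0218, 0.1405]
tool_rot: [[-0.002, 0.259, -0.966], [-0.0, -0.966, -0.259], [-1.0, -0.0, 0.002]]
wrist_force: [0.7, 0.5, -0.4]
opening: 0.0913
```

```bash
python3 - <<'E'
from h import *
go([.566,-.0217,.137],-75)
d=load('wrist');W=cloud(d)
m=(abs(W[...,0]-.54)<.1)&(abs(W[...,1]+.273)<.09)&(W[...,2]>0.015)&(W[...,2]<.028)
hsv=cv2.cvtColor(d['img'],cv2.COLOR_RGB2HSV)
m2=(hsv[...,0]>100)&(hsv[...,0]<130)&(hsv[...,1]>130)
for q in (.003,.012):
  P=W[m2&(abs(W[...,0]-.54)<.1)&(abs(W[...,1]+.273)<.09)&(W[...,2]>q)&(W[...,2]<.028)];print(len(P),cv2.minAreaRect(P[:,:2].astype(np.float32)))
E
```

```text
t 3.3667 pos [ 0.567 -0.022  0.14 ] f [ 0.721  0.456 -0.394] op 0.0913
shift cm [ 0.349 -0.024  0.063]
tilt: xaxis [-0.002 -0.    -1.   ] jaw yaw -75.00786795573579
turn deg [-0.008  0.121  0.022]
10072 ((0.542064368724823, -0.27444401383399963), (0.12944713234901428, 0.11036628484725952), 12.688026428222656)
1573 ((0.542064368724823, -0.27444401383399963), (0.12944713234901428, 0.11036628484725952), 12.688026428222656)
```

The tray rectangle comes out at 129 x 110 mm, centred at (0.542,-0.274) with a yaw of 12.7°, which matches the given size. Closing on the cap now.

Request:
step_arm([
  [0.35, 0, 0, 0, 0, 0, 1],
  [0, 0, 0, 0, 0, 0, 0.35],
  [0, 0, 0, 0, 0, 0, 0.35],
  [0, 0, 0, 0, 0, 0, 0.35],
  [0, 0, 0, 0, 0, 0, 0.35],
  [0, 0, 0, 0, 0, 0, 0.35],
  [0, 0, 0, 0, 0, 0, 0.35],
  [0, 0, 0, 0, 0, 0, 0.35],
], force=20)

```text
clock: 4.03
position: [0.5677, -0.0208, 0.1375]
tool_rot: [[0.0, 0.26, -0.966], [-0.0, -0.966, -0.26], [-1.0, 0.0, -0.0]]
wrist_force: [0.2, 0.3, -0.3]
opening: 0.0473
```

```bash
python3 -c "
from h import *
go([.542,-.2744,.25],-77.3)"
```

```text
t 4.0333 pos [ 0.568 -0.021  0.138] f [ 0.205  0.287 -0.334] op 0.0473
shift cm [-11.244  23.821   9.066]
tilt: xaxis [ 0. -0. -1.] jaw yaw -74.93668764366045
turn deg [ 2.363 -0.009 -0.008]
```

Still closing, since the opening is 47 mm; a few more rows, fully shut.

Request:
step_arm([
  [0, 0, 0, 0, 0, 0, 0],
  [0, 0, 0, 0, 0, 0, 0],
  [0, 0, 0, 0, 0, 0, 0],
  [0, 0, 0, 0, 0, 0, 0],
], force=20)

```text
clock: 4.37
position: [0.5677, -0.0209, 0.1375]
tool_rot: [[0.0, 0.26, -0.966], [-0.0, -0.966, -0.26], [-1.0, 0.0, -0.0]]
wrist_force: [-0.4, 0.2, 1.0]
opening: 0.0434
```

Request:
step_arm([
  [-0.5, 0, 0, 0, 0, 0, 0],
  [-1.5, 0, 0, 0, 0, 0, 0],
  [-2, 0, 0, 0, 0, 0, 0],
  [-2, 0, 0, 0, 0, 0, 0],
  [-1, 0, 0, 0, 0, 0, 0],
  [0, 0, 0, 0, 0, 0, 0],
])

```text
clock: 4.87
position: [0.569, -0.0209, 0.2099]
tool_rot: [[0.005, 0.26, -0.966], [-0.0, -0.966, -0.26], [-1.0, 0.002, -0.005]]
wrist_force: [-0.4, -0.4, -0.7]
opening: 0.0433
```

```bash
python3 -c "
from h import *
go([.542,-.2744,.2],-77.3)
for n in ['scene','side']:
  d=cam(n);save(d,n+'2')
d=load('side');cv2.imwrite('pics/side2c.png',cv2.resize(d['img'][110:290,190:370,::-1],None,fx=3,fy=3))
"
```

```text
t 4.8667 pos [ 0.569 -0.021  0.21 ] f [-0.433 -0.351 -0.745] op 0.0433
shift cm [ 0.985 23.781  9.196]
tilt: xaxis [ 0.005 -0.    -1.   ] jaw yaw -74.94316300047592
turn deg [ 2.357 -0.281 -0.082]
```

View pics/side2c.png

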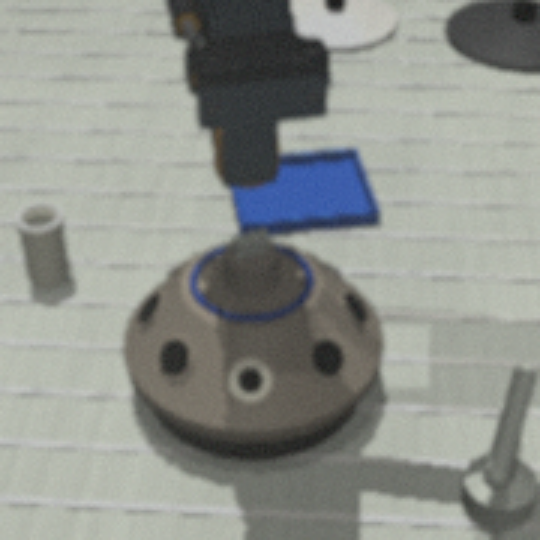

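The side view shows the bared tang on the hub at about (252,245) in the crop, and the cap is in the gripper. Moving to the tray.

Request:
step_arm([
  [0, 1.5, 0.6, 0, 0, 0, 0],
  [0, 2.9, 1.1, 0, 0, 0, 0],
  [0, 2.9, 1.1, 0, 0, 0, 0],
  [0, 2.9, 1.1, 0, 0, 0, 0],
  [0, 2.9, 1.1, 0, 0, 0, 0],
  [0, 2.9, 1.1, 0, 0, 0, 0],
  [0, 2.9, 1.1, 0, 0, 0, 0],
  [0, 2.9, 1.1, 0, 0, 0, 0],
])

```text
clock: 5.63
position: [0.5428, -0.254, 0.2055]
tool_rot: [[-0.003, 0.26, -0.966], [0.002, -0.966, -0.26], [-1.0, -0.002, 0.003]]
wrist_force: [1.6, -0.0, -1.6]
opening: 0.0435
```

Request:
step_arm([
  [0, 1.9, 0.8, 0, 0, 0, 0],
  [0, 0, 0, 0, 0, 0, 0],
  [0, 0, 0, 0, 0, 0, 0],
  [3, 0, 0, 0, 0, 0, 0],
  [3, 0, 0, 0, 0, 0, 0],
  [3, 0, 0, 0, 0, 0, 0],
  [2, 0, 0, 0, 0, 0, 0],
  [0, 0, 0, 0, 0, 0, 0],
])

```text
clock: 6.3
position: [0.5378, -0.27, 0.0919]
tool_rot: [[-0.011, 0.261, -0.965], [0.006, -0.965, -0.261], [-1.0, -0.009, 0.009]]
wrist_force: [-1.3, 0.6, -1.9]
opening: 0.0432
```

```bash
python3 -c "
from h import *
go([.542,-.2744,.0125],-77.3)"
```

```text
t 6.3 pos [ 0.538 -0.27   0.092] f [-1.296  0.566 -1.873] op 0.0432
shift cm [ 7.931  0.599 -0.357]
tilt: xaxis [-0.011  0.006 -1.   ] jaw yaw -74.86662125687607
turn deg [2.435 0.503 0.477]
```

Request:
step_arm([
  [2, 0.2, -0.1, 0, 0, 0, 0],
  [2, 0.1, 0, 0, 0, 0, 0],
  [1.5, 0, 0, 0, 0, 0, 0],
  [0.5, 0, 0, 0, 0, 0, 0],
  [0, 0, 0, 0, 0, 0, 0],
  [0, 0, 0, 0, 0, 0, 0],
])

```text
clock: 6.8
position: [0.5439, -0.2759, 0.0385]
tool_rot: [[0.001, 0.26, -0.966], [-0.001, -0.966, -0.26], [-1.0, 0.001, -0.001]]
wrist_force: [-0.1, -0.3, -2.2]
opening: 0.0435
```

```bash
python3 -c "
from h import *
go([.542,-.2744,.0125],-77.3)"
```

```text
t 6.8 pos [ 0.544 -0.276  0.039] f [-0.079 -0.334 -2.161] op 0.0435
shift cm [ 2.604 -0.193  0.146]
tilt: xaxis [ 0.001 -0.001 -1.   ] jaw yaw -74.91059595469889
turn deg [ 2.389 -0.071 -0.057]
```

Request:
step_arm([
  [1, -0.2, 0.1, 0, 0, 0, 0],
  [1, 0, 0, 0, 0, 0, 0],
  [0.4, 0, 0, 0, 0, 0, 0],
  [0.1, 0, 0, 0, 0, 0, 0],
  [0, 0, 0, 0, 0, 0, 0],
  [0, 0, 0, 0, 0, 0, 0],
])

```text
clock: 7.3
position: [0.5418, -0.2745, 0.0125]
tool_rot: [[0.0, 0.26, -0.966], [-0.0, -0.966, -0.26], [-1.0, 0.0, -0.0]]
wrist_force: [0.4, 0.1, -1.6]
opening: 0.0433
```

```bash
python3 -c "
from h import *
go([.542,-.2744,.0125],-77.3)"
```

```text
t 7.3 pos [ 0.542 -0.275  0.013] f [ 0.365  0.065 -1.559] op 0.0433
shift cm [ 0.    -0.005 -0.025]
tilt: xaxis [ 0. -0. -1.] jaw yaw -74.94746776031687
turn deg [ 2.353 -0.019 -0.021]
```

Request:
step_arm([
  [0.1, 0, 0, 0, 0, 0, 0],
  [0, 0, 0, 0, 0, 0, 0],
  [0, 0, 0, 0, 0, 0, 0.62],
  [0, 0, 0, 0, 0, 0, 0.62],
  [0, 0, 0, 0, 0, 0, 0.62],
  [0, 0, 0, 0, 0, 0, 0.62],
  [0, 0, 0, 0, 0, 0, 0.62],
  [0, 0, 0, 0, 0, 0, 0.62],
])

```text
clock: 7.97
position: [0.5416, -0.2744, 0.0116]
tool_rot: [[0.0, 0.26, -0.966], [-0.0, -0.966, -0.26], [-1.0, 0.0, -0.0]]
wrist_force: [0.2, -0.5, 0.3]
opening: 0.0564
```

Request:
step_arm([
  [-0.5, 0, 0, 0, 0, 0, 0.62],
  [-1.5, 0, 0, 0, 0, 0, 0.62],
  [-3, 0, 0, 0, 0, 0, 0.62],
  [-3, 0, 0, 0, 0, 0, 0.62],
  [-4, 0, 0, 0, 0, 0, 1],
  [-4, 0, 0, 0, 0, 0, 1],
  [-4, 0, 0, 0, 0, 0, 1],
  [-1, 0, 0, 0, 0, 0, 1],
])

```text
clock: 8.63
position: [0.5443, -0.2757, 0.2295]
tool_rot: [[0.012, 0.26, -0.966], [-0.006, -0.966, -0.26], [-1.0, 0.009, -0.01]]
wrist_force: [-0.2, -0.2, 1.2]
opening: 0.0805
```

```bash
python3 - <<'E'
from h import *
go([.570,.271,.25],-90)
for n in ['scene','side','wrist']:
  d=cam(n);save(d,n+'3')
  W=cloud(d)
  m=(np.hypot(W[...,0]-.542,W[...,1]+.2744)<.035)&(W[...,2]>.022)&(W[...,2]<.06);P=W[m]
  if len(P): print(n,'cap',len(P),(P.min(0)+P.max(0))/2,P[:,2].max(),np.median(P[P[:,2]>.031,2]) if (P[:,2]>.031).any() else 0)
  m=(np.hypot(W[...,0]-.566,W[...,1]+.0217)<.018)&(W[...,2]>.139)&(W[...,2]<.15);P=W[m].astype(np.float32)
  if len(P)>5: print(n,'tang',len(P),cv2.minAreaRect(P[:,:2]),cv2.fitLine(P[:,:2],cv2.DIST_L2,0,.01,.01).ravel(),np.median(P[:,2]))
E
python3 -c "
from h import *
a=[cv2.resize(load(n)['img'][s][...,::-1],(400,400)) for n,s in [('scene',np.s_[200:300,140:340]),('side',np.s_[140:240,200:340])]]
cv2.imwrite('pics/c3.png',np.hstack(a))"
```

```text
t 8.6333 pos [ 0.544 -0.276  0.229] f [-0.193 -0.188  1.221] op 0.0805
shift cm [ -2.366 -52.109 -16.709]
tilt: xaxis [ 0.012 -0.006 -1.   ] jaw yaw -74.94459716440971
turn deg [15.058 -0.621 -0.444]
scene cap 252 [ 0.539 -0.276  0.031] 0.03973482759058758 0.036021981608034326Traceback (most recent call last):
  File "<stdin>", line 9, in <module>
cv2.error: OpenCV(4.12.0) /io/opencv/modules/imgproc/src/convhull.cpp:143: error: (-215:Assertion failed) total >= 0 && (depth == CV_32F || depth == CV_32S) in function 'convexHull'
```

View pics/c3.png

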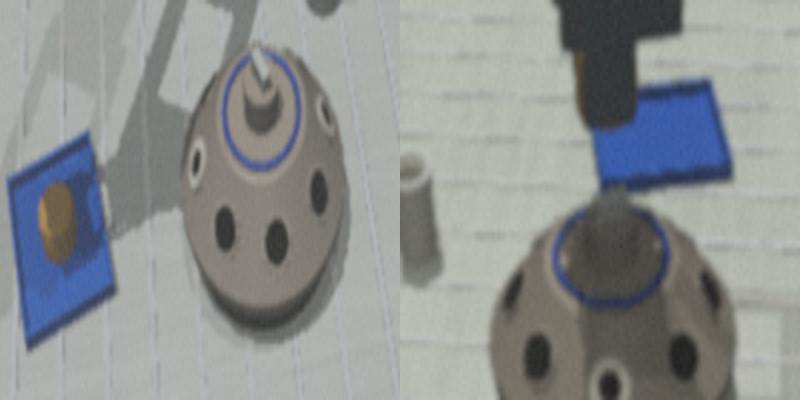

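The scene crop shows the cap upright in the tray, with its top at 0.036 as it should be. On the way to the key I'll look at the tang with the wrist camera.

Request:
step_arm([
  [-0.4, -1.9, -0.3, 0, 0, 0, 1],
  [-0.4, -3.2, -0.4, 0, 0, 0, 1],
  [-0.4, -3.2, -0.4, 0, 0, 0, 1],
  [-0.4, -3.2, -0.4, 0, 0, 0, 1],
  [-0.4, -3.2, -0.4, 0, 0, 0, 1],
  [-0.4, -3.2, -0.4, 0, 0, 0, 1],
  [0, -3.2, -0.3, 0, 0, 0, 1],
  [0, -1.6, 0, 0, 0, 0, 1],
])

```text
clock: 9.35
position: [0.5063, -0.0453, 0.2444]
tool_rot: [[-0.002, 0.262, -0.965], [0.002, -0.965, -0.262], [-1.0, -0.002, 0.002]]
wrist_force: [-0.7, -0.1, -0.1]
opening: 0.0913
```

Request:
step_arm([
  [0, 0, 0, 5, 0, 0, 1],
  [0, 0, 0, 5, 0, 0, 1],
  [0, 0, 0, 5, 0, 0, 1],
  [0, 0, 0, 0, 0, 0, 1],
  [0, 0, 0, 0, 0, 0, 1],
  [0, 0, 0, 0, 0, 0, 1],
])

```text
clock: 9.85
position: [0.5073, -0.0484, 0.2447]
tool_rot: [[-0.001, 0.003, -1.0], [0.0, -1.0, -0.003], [-1.0, -0.0, 0.001]]
wrist_force: [0.8, -0.1, 0.4]
opening: 0.0911
```

```bash
python3 - <<'E'
from h import *
go([.570,.271,.20],-90)
d=cam('wrist');save(d,'wrist4');W=cloud(d)
W=np.nan_to_num(W)
for r in (.03,):
  for lo,hi in ((.137,.15),(.141,.148)):
    m=(np.hypot(W[...,0]-.566,W[...,1]+.0217)<r)&(W[...,2]>lo)&(W[...,2]<hi);P=W[m].astype(np.float32)
    print('tang',len(P),cv2.minAreaRect(P[:,:2]),cv2.fitLine(P[:,:2],cv2.DIST_L2,0,.01,.01).ravel(),np.median(P[:,2]))
m=(np.hypot(W[...,0]-.566,W[...,1]+.0217)<.03)&(W[...,2]>.125)&(W[...,2]<.135);P=W[m].astype(np.float32)
print('neck',len(P),cv2.minEnclosingCircle(P[:,:2]),np.median(P[:,2]))
cv2.imwrite('pics/w4c.png',cv2.resize(d['img'][50:250,130:400,::-1],None,fx=2.5,fy=2.5))
E
```

```text
t 9.85 pos [ 0.507 -0.048  0.245] f [ 0.807 -0.069  0.43 ] op 0.0911
shift cm [  4.466 -31.922  -6.359]
tilt: xaxis [-0.001  0.    -1.   ] jaw yaw -89.84531289414953
turn deg [0.155 0.079 0.007]Traceback (most recent call last):
  File "<stdin>", line 8, in <module>
cv2.error: OpenCV(4.12.0) /io/opencv/modules/imgproc/src/convhull.cpp:143: error: (-215:Assertion failed) total >= 0 && (depth == CV_32F || depth == CV_32S) in function 'convexHull'
```

View pics/wrist4.png

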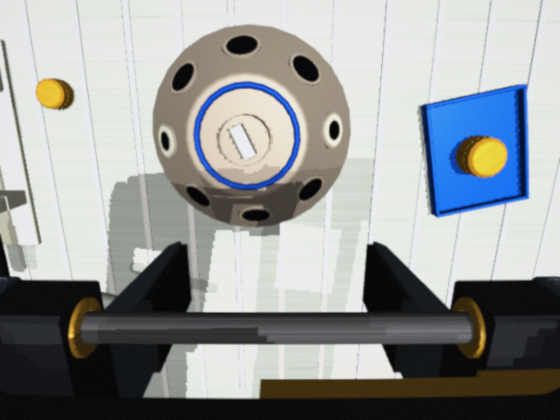

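The wrist view shows the tang at (241,142), clearly rotated against the world axes. The cap stands in the tray at (485,157). There is no depth on the tang, so I'll back-project its image outline at z = 0.144.

```bash
python3 - <<'E'
from h import *
np.set_printoptions(precision=4,suppress=True)
d=load('wrist');W=cloud(d)
print(W[142,238:246]); print(W[142,255:260],W[150,290])
c=cv2.resize(d['img'][100:190,190:300,::-1],None,fx=6,fy=6,interpolation=cv2.INTER_NEAREST);cv2.imwrite('pics/w4c.png',c)
g=cv2.cvtColor(d['img'],cv2.COLOR_RGB2HSV)
print(d['img'][142,232:252].tolist())
R=cv2.Rodrigues(np.array(d['rvec'],float))[0];t=np.array(d['tvec'],float).ravel();C=-R.T@t
def back(uv,z):
    q=cv2.undistortPoints(np.array(uv,float).reshape(-1,1,2),K(d),dist(d)).reshape(-1,2)
    r=np.c_[q,np.ones(len(q))]@R
    return C+r*((z-C[2])/r[:,2])[:,None]
print(back([[241,142]],.144))
# ring of blue at z=.103
m=(g[...,0]>105)&(g[...,0]<130)&(g[...,1]>130);_,lab=cv2.connectedComponents(m.astype(np.uint8))
ys,xs=np.where((lab>0)&(np.hypot(np.arange(560)[None]-246,np.arange(420)[:,None]-136)<65))
B=back(np.c_[xs,ys],.103).astype(np.float32);print('ring',cv2.fitEllipse(B[:,:2]))
E
```

```text
[[ 0.5653 -0.0191  0.1454]
 [ 0.5651 -0.0196  0.1431]
 [ 0.5653 -0.0205  0.1451]
 [ 0.5652 -0.0211  0.1438]
 [ 0.5653 -0.0221  0.1457]
 [ 0.5652 -0.0227  0.144 ]
 [ 0.5651 -0.0234  0.1435]
 [ 0.5652 -0.0242  0.1446]]
[[ 0.564  -0.0309  0.1311]
 [ 0.5638 -0.0316  0.1295]
 [ 0.5639 -0.0324  0.1308]
 [ 0.5638 -0.0331  0.1298]
 [ 0.564  -0.034   0.1311]] [ 0.5546 -0.0593  0.1036]
[[181, 170, 153], [152, 142, 128], [156, 150, 137], [187, 187, 180], [224, 226, 227], [233, 235, 237], [235, 237, 240], [235, 237, 240], [235, 236, 240], [235, 236, 240], [235, 237, 240], [235, 236, 240], [235, 236, 239], [235, 236, 240], [235, 236, 239], [235, 236, 240], [230, 231, 233], [199, 201, 202], [138, 139, 136], [146, 140, 129]]
[[ 0.5652 -0.0212  0.144 ]]Traceback (most recent call last):
  File "<stdin>", line 17, in <module>
cv2.error: OpenCV(4.12.0) /io/opencv/modules/imgproc/src/shapedescr.cpp:356: error: (-215:Assertion failed) n >= 0 && (depth == CV_32F || depth == CV_32S) in function 'fitEllipseNoDirect'
```

View pics/w4c.png

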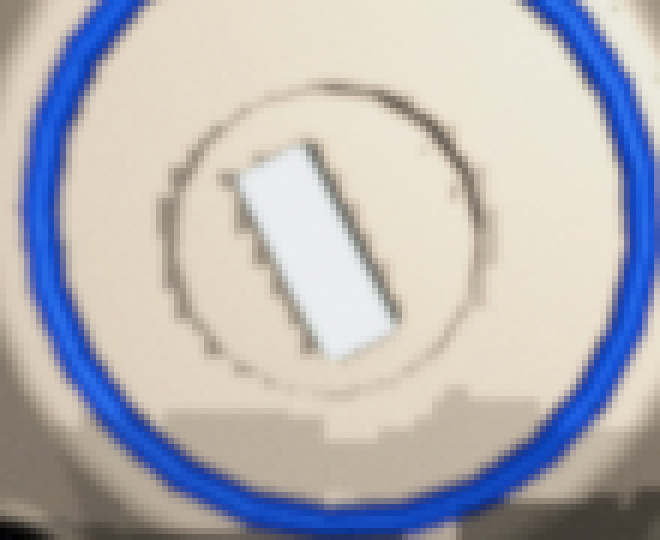

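```bash
python3 - <<'E'
from h import *
np.set_printoptions(precision=4,suppress=True)
d=load('wrist');W=np.nan_to_num(cloud(d))
r=np.hypot(W[...,0]-.566,W[...,1]+.0217)
for lo,hi,rad in ((.139,.15,.03),(.125,.135,.03)):
  P=np.ascontiguousarray(W[(r<rad)&(W[...,2]>lo)&(W[...,2]<hi)][:,:2].astype(np.float32))
  print(len(P),cv2.minAreaRect(P),cv2.fitLine(P,cv2.DIST_L2,0,.01,.01).ravel(),cv2.minEnclosingCircle(P))
R=cv2.Rodrigues(np.array(d['rvec'],float))[0];t=np.array(d['tvec'],float).ravel();C=-R.T@t
def back(uv,z):
    q=cv2.undistortPoints(np.array(uv,float).reshape(-1,1,2),K(d),dist(d)).reshape(-1,2)
    r=np.c_[q,np.ones(len(q))]@R
    return C+r*((z-C[2])/r[:,2])[:,None]
m=np.zeros((420,560),np.uint8); s=np.s_[115:170,220:265]
m[s]=(d['img'][s][...,2]>225)
ct=max(cv2.findContours(m,0,cv2.CHAIN_APPROX_NONE)[0],key=cv2.contourArea).reshape(-1,2)
B=np.ascontiguousarray(back(ct,.144)[:,:2].astype(np.float32));q=cv2.minAreaRect(B);print(q)
e=cv2.boxPoints(q);
l=max((e[1]-e[0],e[2]-e[1]),key=np.linalg.norm);print('yaw',np.degrees(np.arctan2(l[1],l[0])))
E
```

```text
482 ((0.5653113126754761, -0.022053569555282593), (0.025423415005207062, 0.01015796884894371), 27.73390769958496) [ 0.8894  0.4572  0.5656 -0.0221] ((0.5654647350311279, -0.021957799792289734), 0.01331336423754692)
1490 ((0.5652484893798828, -0.021975170820951462), (0.03890311345458031, 0.038590796291828156), 60.734657287597656) [ 0.3704 -0.9289  0.566  -0.0224] ((0.565099835395813, -0.02212144248187542), 0.019885284826159477)
((0.5652596354484558, -0.022022323682904243), (0.02451624535024166, 0.008451838046312332), 25.99510955810547)
yaw 25.995132
```

Tang yaw is about 27° from depth and image fits, hub centre is (0.5654,-0.022), and the size fits. Now over to the key.

Request:
step_arm([
  [0, -1.9, 0, 0, 0, 0, 1],
  [0, -3.2, 0, 0, 0, 0, 1],
  [0, -3.2, 0, 0, 0, 0, 1],
  [0, -3.2, 0, 0, 0, 0, 1],
  [0, -3.2, 0, 0, 0, 0, 1],
  [0, -3.2, 0, 0, 0, 0, 1],
  [0, -3.2, 0, 0, 0, 0, 1],
  [0, -3.2, 0, 0, 0, 0, 1],
])

```text
clock: 10.57
position: [0.5072, 0.196, 0.2453]
tool_rot: [[-0.0, 0.002, -1.0], [-0.0, -1.0, -0.002], [-1.0, 0.0, 0.0]]
wrist_force: [0.1, 0.5, -1.0]
opening: 0.0913
```

Request:
step_arm([
  [0, -3.2, 0, 0, 0, 0, 1],
  [0, -3.2, 0, 0, 0, 0, 1],
  [0, -1.2, 0, 0, 0, 0, 1],
  [0, 0, 0, 0, 0, 0, 1],
  [0, 0, 0, 0, 0, 0, 1],
  [0, 0, 0, 0, 0, 0, 1],
])

```text
clock: 11.07
position: [0.5074, 0.2693, 0.2453]
tool_rot: [[-0.0, 0.001, -1.0], [-0.001, -1.0, -0.001], [-1.0, 0.001, 0.0]]
wrist_force: [-0.3, -0.4, -0.0]
opening: 0.091
```

```bash
python3 - <<'E'
from h import *
np.set_printoptions(precision=4,suppress=True)
d=cam('wrist');save(d,'wrist5');W=np.nan_to_num(cloud(d))
go([.570,.271,.12],-90)
s=(abs(W[...,1]-.271)<.04)
def rect(x0,x1,z0,z1,n):
  P=np.ascontiguousarray(W[s&(W[...,0]>x0)&(W[...,0]<x1)&(W[...,2]>z0)&(W[...,2]<z1)].astype(np.float32))
  if len(P)<10: print(n,'none');return
  Q=np.ascontiguousarray(P[:,:2]);f=cv2.fitLine(Q,cv2.DIST_HUBER,0,.001,.001).ravel()
  print(n,len(P),cv2.minAreaRect(Q),'yaw',np.degrees(np.arctan(f[1]/f[0])),f[2:],np.median(P[:,2]),Q.min(0),Q.max(0))
rect(.50,.60,.05,.063,'arm');rect(.60,.67,.06,.075,'head');rect(.38,.67,.04,.075,'all')
P=np.ascontiguousarray(W[s&(W[...,0]>.6)&(W[...,2]>.062)&(W[...,2]<.075)][:,:2].astype(np.float32)); print(cv2.minEnclosingCircle(P))
E
```

```text
t 11.1167 pos [0.507 0.269 0.245] f [-0.865 -0.593  0.517] op 0.0913
shift cm [12.541 -0.203 -6.255]
tilt: xaxis [-0.    -0.001 -1.   ] jaw yaw -90.01307865773511
turn deg [-0.013  0.008 -0.049]
arm 1471 ((0.5497832894325256, 0.2732802927494049), (0.09952365607023239, 0.014431663788855076), 0.1949634552001953) yaw -0.24449328 [0.551 0.273] 0.057449274 [0.5   0.266] [0.6  0.28]
head 1402 ((0.6314727663993835, 0.2723099887371063), (0.04252532869577408, 0.04332246258854866), 89.62660217285156) yaw 87.1243 [0.632 0.272] 0.06831342 [0.61  0.251] [0.653 0.294]
all 5182 ((0.5230467915534973, 0.2722770571708679), (0.04301109537482262, 0.2601870000362396), 89.8937759399414) yaw -0.3059808 [0.539 0.273] 0.05790948 [0.393 0.251] [0.653 0.294]
((0.631555438041687, 0.27223455905914307), 0.021938618272542953)
```

View pics/wrist5.png

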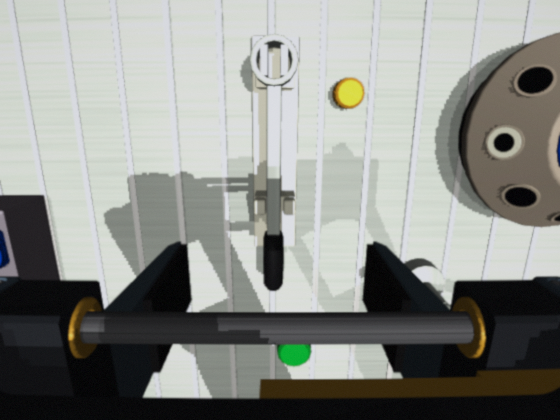

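The head circle fits r = 22 mm at (0.6315,0.2722), so the balance point is at (0.5715,0.2725) with yaw about -0.2°. The small brass decoy at (349,93) is near the right finger, so I'll narrow the opening while descending.

Request:
step_arm([
  [0, -0.1, -1.6, 0, 0, 0, 0.5],
  [0, -0.1, -1.6, 0, 0, 0, 0.5],
  [0, -0.1, -1.6, 0, 0, 0, 0.5],
  [0, 0, -1.6, 0, 0, 0, 0.5],
  [2, 0, 0, 0, 0, 0, 0.5],
  [3, 0, 0, 0, 0, 0, 0.5],
  [3, 0, 0, 0, 0, 0, 0.5],
  [2, 0, 0, 0, 0, 0, 0.5],
])

```text
clock: 11.78
position: [0.5705, 0.2713, 0.1429]
tool_rot: [[-0.003, -0.001, -1.0], [-0.002, -1.0, 0.001], [-1.0, 0.002, 0.003]]
wrist_force: [0.5, -0.6, 0.3]
opening: 0.0459
```

Request:
step_arm([
  [2, 0, 0, 0, 0, 0, 0.5],
  [1, 0, 0, 0, 0, 0, 0.5],
  [0, 0, 0, 0, 0, 0, 0.5],
  [0, 0, 0, 0, 0, 0, 0.5],
])

```text
clock: 12.12
position: [0.5718, 0.2729, 0.1159]
tool_rot: [[0.0, -0.0, -1.0], [-0.0, -1.0, 0.0], [-1.0, 0.0, -0.0]]
wrist_force: [0.1, 0.6, 0.8]
opening: 0.0453
```

```bash
python3 -c "
from h import *
go([.5715,.2725,.029],-90.2)"
```

```text
t 12.1167 pos [0.572 0.273 0.116] f [0.084 0.564 0.83 ] op 0.0453
shift cm [8.686 0.04  0.032]
tilt: xaxis [ 0. -0. -1.] jaw yaw -90.00168455357851
turn deg [ 0.198 -0.015 -0.007]
```

Request:
step_arm([
  [1.5, 0, 0, 0, 0, 0, 0.5],
  [2, 0, 0, 0, 0, 0, 0.5],
  [2, 0, 0, 0, 0, 0, 0.5],
  [2, 0, 0, 0, 0, 0, 0.5],
  [1, 0, 0, 0, 0, 0, 0.5],
  [0.2, 0, 0, 0, 0, 0, 0.5],
  [0, 0, 0, 0, 0, 0, 0.5],
  [0, 0, 0, 0, 0, 0, 0.5],
])

```text
clock: 12.78
position: [0.5726, 0.2741, 0.03]
tool_rot: [[0.003, 0.001, -1.0], [0.001, -1.0, -0.001], [-1.0, -0.001, -0.003]]
wrist_force: [0.7, 0.0, -0.1]
opening: 0.0457
```

Request:
step_arm([
  [0, 0, 0, 0, 0, 0, 0],
  [0, 0, 0, 0, 0, 0, 0],
  [0, 0, 0, 0, 0, 0, 0],
  [0, 0, 0, 0, 0, 0, 0],
  [0, 0, 0, 0, 0, 0, 0],
  [0, 0, 0, 0, 0, 0, 0],
  [0, 0, 0, 0, 0, 0, 0],
  [0, 0, 0, 0, 0, 0, 0],
], force=45)

```text
clock: 13.45
position: [0.5716, 0.2729, 0.0288]
tool_rot: [[0.0, 0.001, -1.0], [-0.001, -1.0, -0.001], [-1.0, 0.001, -0.0]]
wrist_force: [0.3, -4.8, 3.8]
opening: 0.0137
```

Request:
step_arm([
  [-0.3, 0, 0, 0, 0, 0, 0],
  [-0.7, 0, 0, 0, 0, 0, 0],
  [-1.2, 0, 0, 0, 0, 0, 0],
  [-1.5, 0, 0, 0, 0, 0, 0],
  [-1.5, 0, 0, 0, 0, 0, 0],
  [-0.8, 0, 0, 0, 0, 0, 0],
  [0, 0, 0, 0, 0, 0, 0],
  [0, 0, 0, 0, 0, 0, 0],
])

```text
clock: 14.12
position: [0.5713, 0.2739, 0.0887]
tool_rot: [[0.0, 0.001, -1.0], [0.0, -1.0, -0.001], [-1.0, -0.0, -0.0]]
wrist_force: [0.4, 0.7, -6.7]
opening: 0.0135
```

```bash
python3 - <<'E'
from h import *
go([.5119,-.0492,.25],-63)
d=cam('side');save(d,'side6');cv2.imwrite('pics/side6c.png',cv2.resize(d['img'][230:400,180:420,::-1],None,fx=3,fy=3))
E
```

```text
t 14.1167 pos [0.571 0.274 0.089] f [ 0.405  0.736 -6.727] op 0.0135
shift cm [-16.147  32.297   5.968]
tilt: xaxis [ 0.  0. -1.] jaw yaw -89.93918338625298
turn deg [-26.939  -0.029   0.017]
```

View pics/side6c.png

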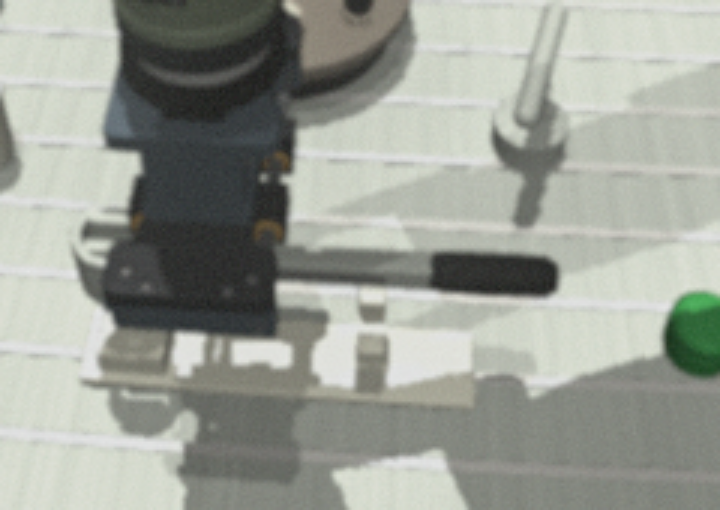

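The key is clear of the rest and level, and the wrist carries about 6.7 N. Lifting further, then moving over.

Request:
step_arm([
  [-1, 0, 0, 0, 0, 0, 0],
  [-2, 0, 0, 0, 0, 0, 0],
  [-2.5, 0, 0, 0, 0, 0, 0],
  [-2.5, 0, 0, 0, 0, 0, 0],
  [-2.5, 0, 0, 0, 0, 0, 0],
  [-1.5, 0, 0, 0, 0, 0, 0],
  [-0.6, 0, 0, 0, 0, 0, 0],
  [0, 0.5, 0, 0, 0, 0, 0],
])

```text
clock: 14.83
position: [0.5719, 0.2696, 0.2158]
tool_rot: [[0.003, 0.002, -1.0], [0.002, -1.0, -0.002], [-1.0, -0.002, -0.003]]
wrist_force: [-0.1, 0.3, -5.9]
opening: 0.0138
```

Request:
step_arm([
  [0, 1.2, 0.2, 0, 0, 0, 0],
  [0, 1.8, 0.4, 0, 0, 0, 0],
  [0, 2, 0.4, 0, 0, 0, 0],
  [0, 2, 0.4, 0, 0, 0, 0],
  [0, 2, 0.4, 0, 0, 0, 0],
  [0, 2, 0.4, 0, 0, 0, 0],
  [0, 2, 0.4, 0, 0, 0, 0],
  [0, 2, 0.4, 0, 0, 0, 0],
])

```text
clock: 15.5
position: [0.5395, 0.1164, 0.2123]
tool_rot: [[-0.005, 0.001, -1.0], [-0.002, -1.0, -0.001], [-1.0, 0.002, 0.005]]
wrist_force: [0.3, -1.2, -5.7]
opening: 0.014
```

Request:
step_arm([
  [0, 2, 0.4, 0, 0, 0, 0],
  [0, 2, 0.4, 0, 0, 0, 0],
  [0, 2, 0.4, 0, 0, 0, 0],
  [0, 2, 0.4, 0, 0, 0, 0],
  [0, 2, 0.4, 0, 0, 0, 0],
  [0, 2, 0.4, 0, 0, 0, 0],
  [0, 1.8, 0.4, 0, 0, 0, 0],
  [0, 1, 0.2, 0, 0, 0, 0],
])

```text
clock: 16.17
position: [0.5092, -0.0319, 0.2126]
tool_rot: [[-0.005, -0.001, -1.0], [-0.001, -1.0, 0.001], [-1.0, 0.001, 0.005]]
wrist_force: [-0.4, -0.1, -5.7]
opening: 0.0137
```

Request:
step_arm([
  [0, 0, 0, -2, 0, 0, 0],
  [0, 0, 0, -4, 0, 0, 0],
  [0, 0, 0, -5, 0, 0, 0],
  [0, 0, 0, -5, 0, 0, 0],
  [0, 0, 0, -5, 0, 0, 0],
  [0, 0, 0, -4, 0, 0, 0],
  [0, 0, 0, -2, 0, 0, 0],
  [0, 0, 0, 0, 0, 0, 0],
])

```text
clock: 16.83
position: [0.5105, -0.0295, 0.2131]
tool_rot: [[-0.003, 0.455, -0.89], [0.0, -0.89, -0.455], [-1.0, -0.002, 0.003]]
wrist_force: [-1.0, 0.3, -6.0]
opening: 0.014
```

Request:
step_arm([
  [0, 0, 0, 0, 0, 0, 0],
  [0, 0, 0, 0, 0, 0, 0],
  [0, 0, 0, 0, 0, 0, 0],
])

```text
clock: 17.08
position: [0.5114, -0.0294, 0.2141]
tool_rot: [[-0.001, 0.454, -0.891], [-0.0, -0.891, -0.454], [-1.0, -0.0, 0.001]]
wrist_force: [0.0, -1.2, -6.5]
opening: 0.0132
```

```bash
python3 - <<'E'
from h import *
go([.5119,-.0492,.185],-63)
for n in ['scene','side','wrist']:
  d=cam(n);save(d,n+'7')
E
```

```text
t 17.0833 pos [ 0.511 -0.029  0.214] f [ 0.038 -1.172 -6.459] op 0.0132
shift cm [2.91  1.783 0.85 ]
tilt: xaxis [-0.001 -0.    -1.   ] jaw yaw -62.97666903917493
turn deg [0.023 0.039 0.017]
```

View pics/wrist7.png

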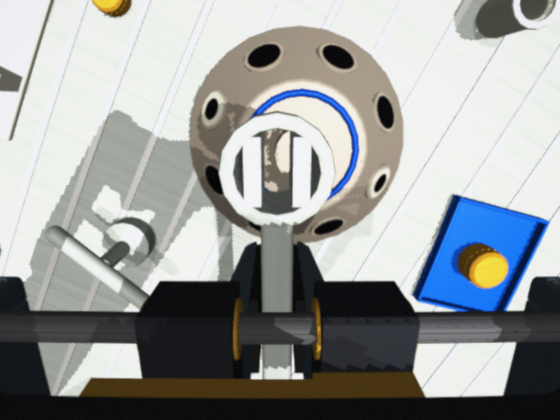

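View pics/scene7.png

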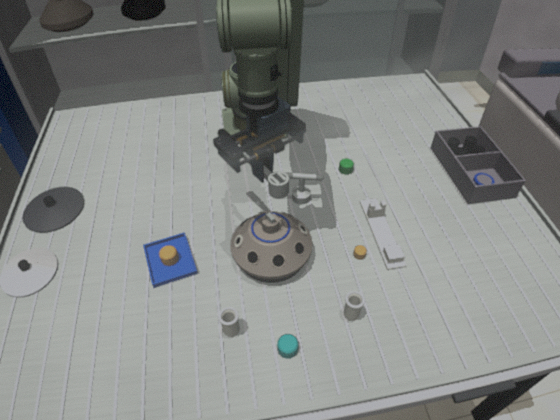

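The wrist view shows the key held with its slotted head at (278,165); the hub is up and to the right behind it. The scene view shows the cap in the tray and both adapters and the lifter standing. Measuring the head directly.

```bash
cat > m.py <<'E'
from h import *
from bench import sensors
np.set_printoptions(precision=4,suppress=True)
def meas(d):
  s=sensors.get_state(); R=s['tool_rot'];p=s['position']
  W=np.nan_to_num(cloud(d)); ax=-R[:,2]; c=p+np.array([0,0,.019])+0.06*ax
  top=c[2]+.02
  m=(np.hypot(W[...,0]-c[0],W[...,1]-c[1])<.035)&(abs(W[...,2]-top)<.008)
  P=W[m].astype(np.float32)
  (x,y),r=cv2.minEnclosingCircle(np.ascontiguousarray(P[:,:2]))
  A=np.c_[P[:,:2]-P[:,:2].mean(0),np.ones(len(P))];k=np.linalg.lstsq(A,P[:,2],rcond=None)[0]
  print('head',len(P),x,y,r,'z top',np.median(P[:,2]),'exp',c,'tilt deg',np.degrees(np.arctan(k[:2])))
  print(' key yaw from head vs grasp',np.degrees(np.arctan2(y-p[1],x-p[0])),'socket-hub',x-.5654,y+.022)
  # arm/grip points
  q=W-p; al=q@ax; la=q@R[:,1]
  m=(al>-.2)&(al<.04)&(abs(la)<.006)&(abs(W[...,2]-p[2]-.019)<.025)&(W[...,2]>.15)
  P=W[m].astype(np.float32)
  if len(P)>20:
    f=cv2.fitLine(P,cv2.DIST_HUBER,0,.001,.001).ravel();print(' arm',len(P),'yaw',np.degrees(np.arctan(f[1]/f[0])),'pitch',np.degrees(np.arctan(f[2]/np.hypot(f[0],f[1]))))
E
python3 -c "
from m import *
for n in ['wrist','scene','side']:
  print(n);meas(load(n))"
```

```text
wrist
head 7701 0.5650557279586792 -0.0015395674854516983 0.02214142121374607 z top 0.25378007 exp [ 0.5651 -0.0021  0.2334] tilt deg [0.6608 0.3388]
 key yaw from head vs grasp 27.535918928036047 socket-hub -0.00034427204132081446 0.0204604325145483
 arm 3232 yaw 27.065823 pitch 0.4440377
scene
head 270 0.5609822869300842 -0.005166429094970226 0.026287032291293144 z top 0.25310653 exp [ 0.5651 -0.0021  0.2334] tilt deg [-2.236   0.5529]
 key yaw from head vs grasp 26.147011848502675 socket-hub -0.004417713069915785 0.016833570905029772
 arm 114 yaw 26.997004 pitch -0.13864967
side
head 287 0.56430584192276 -0.0014319292968139052 0.023119155317544937 z top 0.25262952 exp [ 0.5651 -0.0021  0.2334] tilt deg [ 0.8623 -2.1246]
 key yaw from head vs grasp 27.960612327643187 socket-hub -0.001094158077240004 0.020568070703186093
 arm 183 yaw 27.222225 pitch -0.71973974
```

Key is level within about 0.7°, yaw about 27°. The remaining offset is 20 mm in -y. Shifting it and lowering to about 46 mm above the tang.

Request:
step_arm([
  [0.2, 0.5, 0.25, 0, 0, 0, 0],
  [0.5, 0.8, 0.4, 0, 0, 0, 0],
  [0.6, 0.5, 0.25, 0, 0, 0, 0],
  [0.6, 0, 0, 0, 0, 0, 0],
  [0.4, 0, 0, 0, 0, 0, 0],
  [0, 0, 0, 0, 0, 0, 0],
  [0, 0, 0, 0, 0, 0, 0],
  [0, 0, 0, 0, 0, 0, 0],
])

```text
clock: 17.9
position: [0.512, -0.0494, 0.1915]
tool_rot: [[0.0, 0.455, -0.89], [-0.0, -0.89, -0.455], [-1.0, 0.0, -0.0]]
wrist_force: [0.8, -1.0, -6.1]
opening: 0.0137
```

Request:
step_arm([
  [0, 0, 0, 0, 0, 0, 0],
  [0, 0, 0, 0, 0, 0, 0],
  [0, 0, 0, 0, 0, 0, 0],
  [0, 0, 0, 0, 0, 0, 0],
])

```text
clock: 18.23
position: [0.5119, -0.0494, 0.1916]
tool_rot: [[0.0, 0.455, -0.89], [-0.0, -0.89, -0.455], [-1.0, 0.0, -0.0]]
wrist_force: [0.4, -0.5, -4.9]
opening: 0.0137
```

```bash
python3 - <<'E'
from m import *
go([.5119,-.0492,.19],-63)
for n in ['wrist','scene','side']:
  d=cam(n);save(d,n+'8');print(n);meas(d)
  W=np.nan_to_num(cloud(d))
  P=W[(np.hypot(W[...,0]-.542,W[...,1]+.2744)<.035)&(W[...,2]>.031)&(W[...,2]<.045)].astype(np.float32)
  if len(P)>5: print('cap',len(P),cv2.minEnclosingCircle(np.ascontiguousarray(P[:,:2])),np.median(P[:,2]))
s=sensors.get_state();print(s['joint_velocities'])
E
```

```text
t 18.2333 pos [ 0.512 -0.049  0.192] f [ 0.441 -0.534 -4.917] op 0.0137
shift cm [ 0.162 -0.022 -0.007]
tilt: xaxis [ 0. -0. -1.] jaw yaw -62.934070308772746
turn deg [ 0.066 -0.017 -0.016]
wrist
head 7713 0.5655375719070435 -0.02151102013885975 0.022065231576561928 z top 0.2311438 exp [ 0.565 -0.022  0.211] tilt deg [0.653 0.333]
 key yaw from head vs grasp 27.49947173201555 socket-hub 0.00013757190704344335 0.0004889798611402499
 arm 3220 yaw 27.272226 pitch 0.23319647
cap 1272 ((0.5399262309074402, -0.2744109630584717), 0.022721197456121445) 0.03663951
scene
head 270 0.560318112373352 -0.026190897449851036 0.026995211839675903 z top 0.23065844 exp [ 0.565 -0.022  0.211] tilt deg [-1.583  0.711]
 key yaw from head vs grasp 25.69993553550081 socket-hub -0.005081887626647963 -0.004190897449851037
 arm 124 yaw 27.862951 pitch -0.04576139
cap 207 ((0.5399412512779236, -0.2752423882484436), 0.022648779675364494) 0.035943408
side
head 267 0.5644125938415527 -0.02205553837120533 0.02344703860580921 z top 0.23003742 exp [ 0.565 -0.022  0.21 ] tilt deg [-0.377 -2.626]
 key yaw from head vs grasp 27.553377081477507 socket-hub -0.0009874061584472793 -5.553837120533117e-05
 arm 183 yaw 26.380926 pitch -0.73344535
cap 78 ((0.5403634309768677, -0.2719566524028778), 0.021449606865644455) 0.035777025
[-0.035 -0.03   0.05  -0.059 -0.086 -0.017]
```

View pics/wrist8.png

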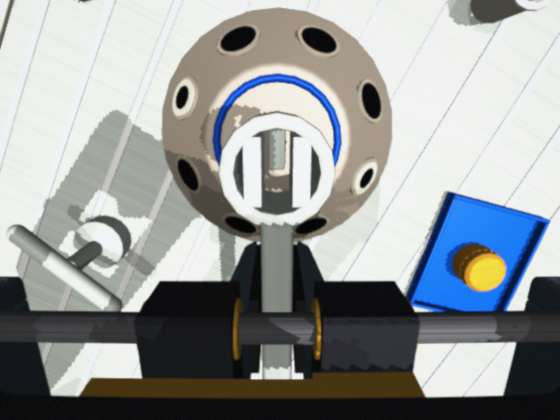

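View pics/side8.png

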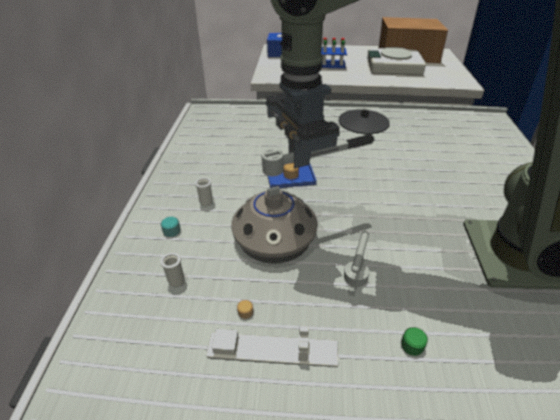

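The wrist view shows the tang centred and lined up in the slot at (278,150). The side view shows the key level above the hub, with the cap in the tray at (290,170) and the adapters and lifter unmoved. I'm handing it in.

```bash
python3 -c "
from bench import env
print(env.finish_job())"
```

```text
the job is handed in; nothing more can be done
None
```

The cap stands upright in the blue tray, and the arm is holding the key still and level over the bared hub. I handed the job in at about 18.4 s; it reports no verdict, so these are my own last checks:

| Check | Last reading |
|---|---|
| Cap in tray | about 2 mm from the tray centre, top at 0.036 m, so on the floor and upright |
| Socket over hub | about 0.5 mm off centre by the wrist camera, 1 mm by the side camera |
| Socket height | about 46 mm above the tang |
| Slot against tang | key yaw 26.4–27.9° depending on the camera; tang measured 26–27.7° |
| Level | arm pitch within about 0.7° |
| Grip | at the balance point to within a few mm, opening 13.7 mm, grip set to 45 N |

- **Disagreement:** the scene camera put the head about 6.6 mm off centre. Its circle fit is poor (27 mm radius against the real 22, from only 270 points), so I went with the other two cameras. Even 6.6 mm would be inside the 12 mm allowed. The head-top tilt fits from the scene and side cameras (up to 2.6°) are just as noisy.
- **Left alone:** both adapters and the lifting handle stand where they were in the last pictures. I did not re-measure their positions.

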